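# Switch on the extractor under a push-latch cover

## Robot

A 7-joint arm with a two-finger parallel gripper is mounted at the origin on a cart in front of the work surface, level with it; the furniture and walls round the work are solid. World frame = base frame: x ahead of the robot, y to its left, z up, the work surface at z = 0. Lengths are in m, angles in degrees, forces in N, time in s.
With the tool pointing down it reaches from about 0.425 to 0.8 m from the base axis. Payload 8.3 kg.
Tool frame: the origin (TCP) lies between the finger pads; the fingertips stand 22 mm ahead of it and the grasp point (between the pads) lies 3 mm ahead of it; z points along the fingers, y is the line along which they close (so a half turn about z gives the same grasp; the last joint's range is limited). The gripper opens to 85 mm and grips with 20 to 120 N. Pads are 22 mm wide; open, the fingers measure 114 mm over their backs; the gripper's body (76 mm by 85 mm) begins 54 mm behind the grasp point. The pads swing forward as they close: fully open they stand 13 mm farther back than shut.
Start: joints at [63.146, 21.967, 0.94, 78.501, -0.361, 79.538, -2.664], TCP at [0.247, -0.574, 0.253] pointing down, gripper open.
Joint ranges: [-169.22, 169.22], [-14.56, 117.87], [-87.37, 89.26], [10.42, 133.3], [-82.24, 262.24], [0.94, 117.77], [-172.7, 172.7]. Speed limits (degrees/s): [136.94, 136.94, 172.46, 172.46, 180, 180, 180].

## Interface

Orientations are given as [roll, pitch, yaw] about the fixed x, y, z axes, in that order (R = Rz(yaw) Ry(pitch) Rx(roll)).
In Python, from workcell import read_state, capture, job_done gives the robot as it stands.
- The arm moves only by the tool move_arm, never from a script. Its argument "deltas" is a list of rows, each a list of 3 entries, a list of its own where there are three numbers: the shift along the tool's x, y, z in normalised numbers (1 is 75 cm), then the turn about the tool's z in parts of the range, where 1.0 means 2 rad, then the closure, from -1 (fully open) to 1 (shut). In form: [[[dx, dy, dz], roll, fingers], ...]. A call has 1 to 12 rows; each row is the pose to reach, as a shift and turn from the pose commanded when the call began, along the tool's axes at that moment; what a row does not reach only later rows make up. A row lasts 1/12 s, in which the tool goes at most 41.7 mm and 7.16 degrees, less where a joint would pass 70% of its speed; a pose out of reach is approached as far as the arm can. A shift or turn number past 1, either way, is cut back to 1. A call with a gripper value outside its range is refused whole. The fingers move at their own pace and stop on an object; the grip force is fixed at half the most. Time passes only in rows, so rows that repeat a pose let the fingers close. It gives the time, the measured TCP pose, the force, the opening and the grip force at its end, in the units of the state.
- read_state(): the state, without advancing time (a new reading comes with each control period).
- capture(name): name is "side" or "top"; returns a dict with "frame" (420x560x3 uint8, red, green, blue), "fx", "fy", "cx", "cy" (pixels), "R" (3x3) and "t" (3): a world point X has camera coordinates R X + t. Camera axes: x right, y down, z forward; pixel columns grow to the right and rows downward; lengths in m; the calibration is good to about 2 mm. A picture is of the moment at which its call begins. There is no depth.
- job_done(): hands the job in; it is judged then, once.
The state is a dict: "time": time; "qpos": joint angles; "qd": joint speeds; "joint_torque": joint torques, N m; "ee_pos": TCP position; "tcp_rot": TCP orientation; "ft_force": force on the tool from outside, world axes, zero at the start; "torque": the same for the moment, N m; "grip_width": finger opening in m; "gripper_force": force on a finger pad.
Only numpy, scipy, OpenCV 4.12 (cv2) and the standard library are available. Lean on these libraries where they do the work, as an engineer would, in place of code of your own. Each camera call takes 0.05 s, during which the arm holds its last target. There are 200 camera calls.

## Task

Switch on the dust extractor at the grey switch box on the bench: press the front edge of its push-latch cover so that it springs fully open, press down the near half of the left rocker switch under it, then push the cover back down and press its front until it latches shut and stays flush. Do it all by pushing with the fingertips: grip nothing, leave the right rocker on, and do not disturb the sanding block, the block plane or the pencil round the box.

Things in the scene. Friction and masses are not known exactly. Their poses are not given: they have to be found in the camera images.
- switch_box: Grey switch box, 170 wide (y) x 140 deep (x) x 62 mm high, walls 4 mm, on a 206 mm wide flange; fixed to the bench, its place and yaw differ from run to run. Origin: centre of its underside; x from its front (near the robot) to its hinge side, y to its left, z up. A conduit elbow 38 mm high stands behind it at the right. Inside, a metal deck lies 28 mm below the rim.
- cover (a joint): Opening angle, rad: 0 latched and flush with the rim, 1.55 fully open (upright), -0.056 at the stop of the press stroke (6 mm down at the front). Push-push latch: press the latched cover's front to the stop (about 3 N, then a hard stop) and let go: a damped spring swings it fully open in about 2.5 s if nothing is in its way. How to shut it: see cover_middle.
- cover_hinge (a point): Point on the cover's hinge axis (which runs along the box's y) at the middle of the cover's width; fixed, 60 mm behind the box's centre, 59 mm above the bench. Axes as the box's.
- cover_front (a point): Middle of the black press pad on the outer face of the cover, 18 mm from its front edge and 106 mm from the hinge axis; moves with the cover. When shut its z points up. Below it, a latch cam 22 mm wide juts 29 mm from the inside of the cover.
- cover_middle (a point): Middle of the outer face: aluminium plate 124 (hinge to front) x 159 x 3 mm, lined inside, its surface 3 mm above the hinge axis when shut. To shut: push it over from behind and down against its spring (1.5 N at the front edge if upright, 4 to 5 N near shut, more if fast), past flush to the stop, then let go: it rises to 0 and is held. Let go too early, or pressed again, it opens.
- left_rocker_top (a point): Centre of the top of the left rocker when level: black, 40 long (x) x 24 mm wide, with a small white bar on its near half. 12 mm nearer to the front than the box's centre, 40 mm to the left (+y), 42 mm above the bench (20 mm below the rim). Fixed to the box; the rocker pivots 6 mm below it, along y.
- right_rocker_top (a point): The same for the right rocker (the bench lamp's), 40 mm to the right of the middle.
- left_rocker (a joint): Tilt of the left rocker, rad: -0.21 off (near half raised 4 mm, far half down), +0.21 on (near half down). Over-centre spring: 1.5 to 2 N on the near half tips it, and it stays in either position.
- right_rocker (a joint): The same for the right rocker; it is on (+0.21) from the start.
- sanding_block: Cork sanding block in abrasive paper, 112 x 64 x 34 mm, loose, left of the box. Origin: centre of its underside.
- block_plane: Small steel block plane, 168 x 52 x 54 mm, loose, right of the box. Origin: centre of its underside.
- pencil: Red carpenter's pencil, 159 x 11 x 8 mm, loose, in front of the box. Origin: centre of its underside.

How it is judged:
By the outcome, as a careful person would: the job done as asked, in the order asked, and still so for the second after the job is handed in, with the robot touching nothing.
It also fails if it takes over 54 s, if anything falls off the work surface, if the arm or the gripper's body presses on something with over 40 N, if the wrist force passes 120 N, or if a joint passes its speed limit or range.

## Working session

There is one attempt and no reset: what is moved stays moved. The work goes in short steps, Python scripts to look and compute and a tool call to move; the robot and the scene stay as the last step left them, time stands still between calls to the robot, and variables do not carry over. Pictures are saved under pics/ and viewed, at most 10 in all, crops included, and the job is handed in when it is done.

Besides the shell and the picture viewer there is one more tool, called after "Request:" as a command line: name --argument value ..., lists and objects as JSON in quotes. move_arm: Moves the arm, as the interface text tells. Its arguments: {"type":"object","properties":{"deltas":{"type":"array","items":{"type":"array"}}},"required":["deltas"]}

```bash
mkdir -p pics; python3 - <<'E'
from workcell import *
import cv2,pickle
for n in("top","side"):
    c=capture(n);cv2.imwrite(f"pics/{n}0.png",cv2.cvtColor(c["frame"],cv2.COLOR_RGB2BGR));pickle.dump(c,open(n+"0.pkl","wb"))
    print(n,c["fx"],c["cx"],c["cy"],c["R"],c["t"])
s=read_state();print({k:s[k] for k in("time","ee_pos","tcp_rot","ft_force","grip_width")})
E
```

```text
top 411.8506320452409 288.31140191880104 207.98897036013085 [[-0.0160362  -0.99950436  0.02709025]
 [-0.99697475  0.01392302 -0.07646897]
 [ 0.07605389 -0.02823457 -0.99670388]] [0.02375142 0.53279922 0.91388248]
side 450.5459965473914 272.80630925597546 212.54875285029854 [[-0.82994488 -0.55744228  0.02120368]
 [-0.33674906  0.47033952 -0.81570877]
 [ 0.44473763 -0.68413364 -0.57807405]] [0.42623387 0.21140169 0.68704832]
{'time': 0.1, 'ee_pos': array([ 0.24657583, -0.57385856,  0.25235094]), 'tcp_rot': array([-1.79896035e+02,  4.50417647e-03,  2.32539872e+01]), 'ft_force': array([0.21854295, 0.2646582 , 0.14268285]), 'grip_width': 0.08539271794404299}
```

View pics/top0.png

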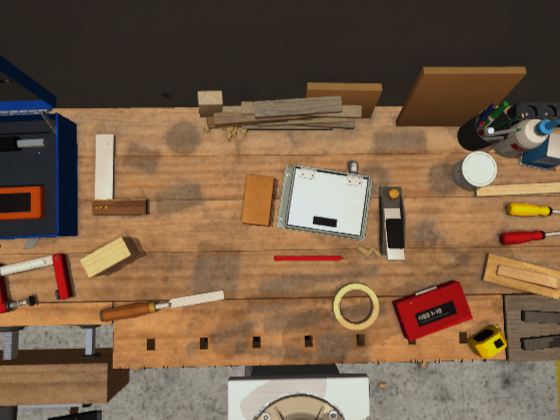

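View pics/side0.png

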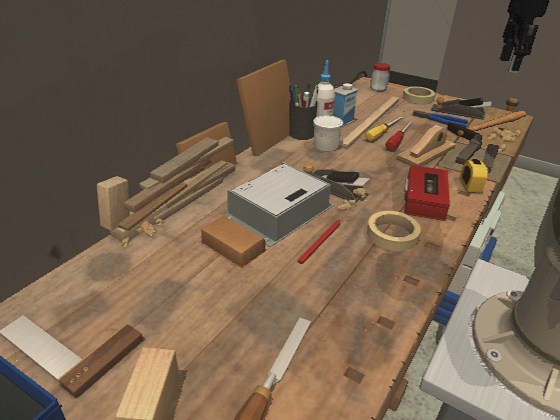

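The top view shows the box at about (328,202), with its black pad at (325,221). The sanding block is at (258,200), the plane at (392,222) and the pencil at (308,258). I'll enlarge both views.

```bash
python3 - <<'E'
import cv2
a=cv2.imread("pics/top0.png")[150:270,235:415]
cv2.imwrite("pics/topc.png",cv2.resize(a,None,fx=4.4,fy=4.4,interpolation=cv2.INTER_CUBIC))
a=cv2.imread("pics/side0.png")[150:270,190:370]
cv2.imwrite("pics/sidec.png",cv2.resize(a,None,fx=4.4,fy=4.4,interpolation=cv2.INTER_CUBIC))
E
```

```text
(no output)
```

View pics/topc.png

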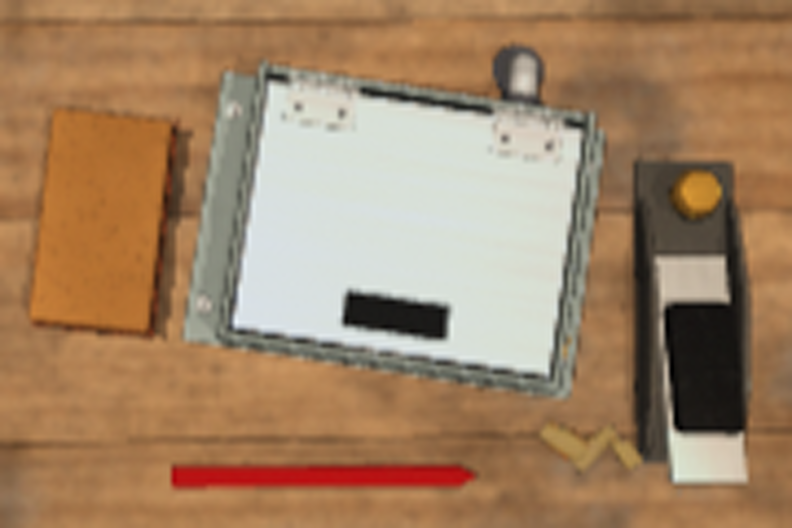

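View pics/sidec.png

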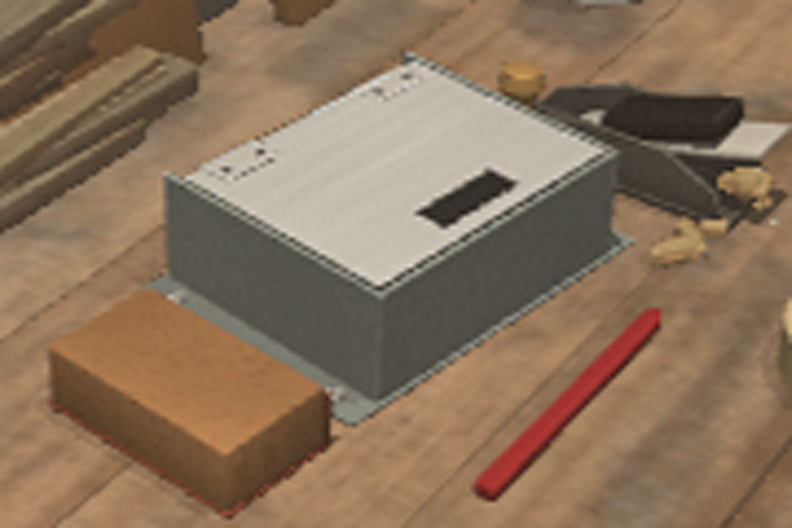

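The top crop shows the rim corners at RL (265,63), RR (602,128), FR (568,396) and FL (222,345), with the pad centre at (395,315). The side crop shows RL (167,175), FL (381,295), FR (619,155), RR (410,53) and the pad at (466,199). Next I fit the box pose to these.

```bash
cat > h.py <<'E'
import numpy as np,pickle
from scipy.spatial.transform import Rotation as Ro
def proj(c,X):
    p=np.atleast_2d(X)@c["R"].T+c["t"];return np.c_[c["fx"]*p[:,0]/p[:,2]+c["cx"],c["fy"]*p[:,1]/p[:,2]+c["cy"]]
def world(q,P):
    P=np.atleast_2d(P);a=q[2];return np.c_[q[0]+P[:,0]*np.cos(a)-P[:,1]*np.sin(a),q[1]+P[:,0]*np.sin(a)+P[:,1]*np.cos(a),P[:,2]]
E
python3 - <<'E'
from h import *
from scipy.optimize import least_squares
T,S=[pickle.load(open(n+"0.pkl","rb")) for n in("top","side")]
P=np.array([[70,85,62],[70,-85,62],[-70,-85,62],[-70,85,62],[-46,0,62]])/1e3
t=np.array([[265,63],[602,128],[568,396],[222,345],[395,315]])/4.4+[235,150]-.4
s=np.array([[167,175],[410,53],[619,155],[381,295],[466,199]])/4.4+[190,150]-.4
for use in("ts","t","s"):
    f=lambda q:np.r_[*([(proj(T,world(q,P))-t).ravel()]if"t"in use else[]),*([(proj(S,world(q,P))-s).ravel()]if"s"in use else[])]
    r=least_squares(f,[.6,-.07,0]);print(use,r.x,np.degrees(r.x[2]),r.fun.round(1))
    if use=="ts":np.save("q.npy",r.x);q=r.x
for n,p in dict(front=(-46,0,62),rock=(-24,40,42),hinge=(60,0,59)).items():print(n,world(q,np.array(p)/1e3).round(4))
# objects (top only, at height z)
def gp(u,v,z,c=T):
    d=c["R"].T@np.array([(u-c["cx"])/c["fx"],(v-c["cy"])/c["fy"],1]);o=-c["R"].T@c["t"];return o+d*(z-o[2])/d[2]
for n,u,v,z in(("blkTR",175,120,.034),("blkBR",153,335,.034),("blkTL",55,107,.034),("planeTL",636,163,.03),("planeknob",697,193,.054),("planeBL",640,460,.03),("planeBR",745,480,.04),("penL",172,477,.008),("penR",478,475,.008)):
    print(n,gp(u/4.4+235,v/4.4+150,z).round(3))
E
```

```text
ts [ 0.54309175 -0.0696683  -0.17506029] -10.030216041835766 [-0.3 -0.3 -0.3 -2.5 -1.8 -0.1 -0.7 -1.   0.5  1.1 -0.2 -0.8  0.6 -0.8
  1.7 -0.8  0.4  0.4  1.3  0.1]
t [ 0.54183981 -0.07084833 -0.17678491] -10.1290290678326 [ 0.3  0.2  0.3 -1.9 -1.3  0.5 -0.2 -0.5  1.   1.6]
s [ 0.5438591  -0.06795948 -0.17165333] -9.835011227943093 [-1.  -0.4 -0.2 -0.6  0.9 -0.7 -0.3  0.7  0.6  0.3]
front [[ 0.4978 -0.0617  0.062 ]]
rock [[ 0.5264 -0.0261  0.042 ]]
hinge [[ 0.6022 -0.0801  0.059 ]]
blkTR [0.602 0.045 0.034]
blkBR [0.492 0.058 0.034]
blkTL [0.609 0.106 0.034]
planeTL [ 0.577 -0.192  0.03 ]
planeknob [ 0.559 -0.216  0.054]
planeBL [ 0.425 -0.189  0.03 ]
planeBR [ 0.414 -0.239  0.04 ]
penL [0.42  0.05  0.008]
penR [ 0.418 -0.109  0.008]
```

The rows are not in the units I measure in: shifts go in shares of 75 cm and turns go in shares of 2 rad. I convert before sending: 433 mm / 750 = 0.5773, -371 mm / 750 = -0.4947, 33.3 degrees / 114.5916 = 0.2906.

Request:
move_arm --deltas '[[[0.048, -0.0413, 0.0067], 0.0436, 1], [[0.096, -0.0827, 0.0133], 0.0873, 1], [[0.144, -0.124, 0.02], 0.1309, 1], [[0.192, -0.1653, 0.0267], 0.1745, 1], [[0.24, -0.2067, 0.0267], 0.2182, 1], [[0.288, -0.248, 0.0267], 0.2618, 1], [[0.336, -0.2893, 0.0267], 0.2906, 1], [[0.384, -0.3307, 0.0267], 0.2906, 1], [[0.432, -0.372, 0.0267], 0.2906, 1], [[0.48, -0.4133, 0.0267], 0.2906, 1], [[0.528, -0.4547, 0.04], 0.2906, 1], [[0.5773, -0.4947, 0.0533], 0.2906, 1]]'

```text
time: 1.1
ee_pos: [0.4664, -0.1245, 0.2239]
tcp_rot: [180.0, -0.1, -10.1]
ft_force: [-0.1, -0.9, -1.0]
grip_width: -0.0001
gripper_force: 0.0
```

Request:
move_arm --deltas '[[[0, 0, 0], 0, 1], [[0, 0, 0], 0, 1], [[0, 0, 0.04], 0, 1], [[0, 0, 0.08], 0, 1], [[0, 0, 0.12], 0, 1], [[0, 0, 0.1467], 0, 1], [[0, 0, 0.1573], 0, 1], [[0, 0, 0.1573], 0, 1], [[0, 0, 0.1573], 0, 1]]'

```text
time: 1.85
ee_pos: [0.4659, -0.1273, 0.1062]
tcp_rot: [180.0, -0.0, -10.1]
ft_force: [-0.2, 0.2, 0.2]
grip_width: -0.0001
gripper_force: 0.0
```

```bash
cat > see.py <<'E'
import sys,cv2
from workcell import *
from h import *
q=np.load("q.npy");s=read_state();e=s["ee_pos"];d=e[:2]-q[:2];c,sn=np.cos(q[2]),np.sin(q[2])
print("box mm tip",np.round([1e3*(c*d[0]+sn*d[1]),1e3*(-sn*d[0]+c*d[1]),1e3*(e[2]-.022)],1),s["tcp_rot"].round(2),s["ft_force"].round(1),s["time"])
if len(sys.argv)>1:
    ims=[cv2.resize(cv2.cvtColor(capture(n)["frame"][y:y+h,x:x+w],cv2.COLOR_RGB2BGR),(400,400)) for n,x,y,w,h in(("top",240,130,170,170),("side",190,70,200,200))]
    cv2.imwrite(f"pics/{sys.argv[1]}.png",np.hstack(ims))
E
python3 see.py a1
```

```text
box mm tip [-66.  -70.2  84.2] [180.    -0.   -10.11] [-0.2  0.2  0.2] 1.85
```

View pics/a1.png

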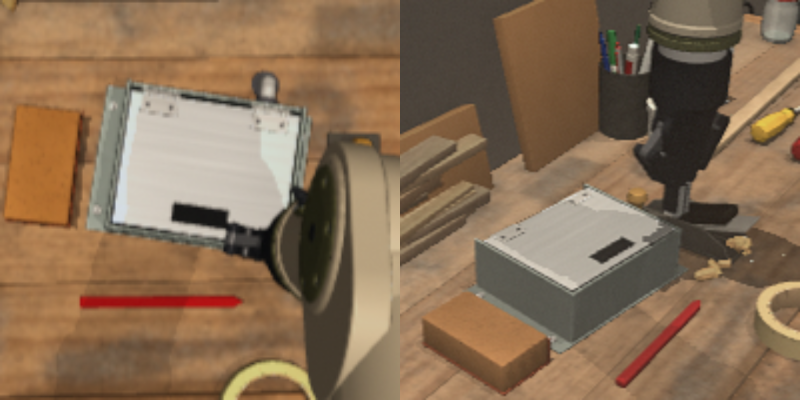

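The hand stopped short of the cover, over its right front edge at box (-66,-70), and it is clear of everything. I'll shift it onto the pad.

Scaled: -70 mm / 750 = -0.0933, -35 mm / 750 = -0.0467.

Request:
move_arm --deltas '[[[0.0133, -0.0467, 0], 0, 1], [[0.0267, -0.0933, 0], 0, 1], [[0.0267, -0.0933, 0.0107], 0, 1], [[0.0267, -0.0933, 0.0213], 0, 1], [[0.0267, -0.0933, 0.0213], 0, 1], [[0.0267, -0.0933, 0.0213], 0, 1]]'

```text
time: 2.45
ee_pos: [0.4973, -0.0622, 0.0897]
tcp_rot: [180.0, 0.0, -10.1]
ft_force: [0.1, 0.1, -0.4]
grip_width: 0.0002
gripper_force: 0.0
```

```bash
python3 see.py
```

```text
box mm tip [-46.4  -0.6  67.7] [ 1.7997e+02  2.0000e-02 -1.0120e+01] [ 0.1  0.1 -0.4] 2.45
```

Scaled: 12 mm / 750 = 0.016, 11 mm / 750 = 0.0147.

Request:
move_arm --deltas '[[[0, 0, 0.004], 0, 1], [[0, 0, 0.008], 0, 1], [[0, 0, 0.012], 0, 1], [[0, 0, 0.0147], 0, 1], [[0, 0, 0.016], 0, 1], [[0, 0, 0.016], 0, 1]]'

```text
time: 2.95
ee_pos: [0.498, -0.062, 0.0783]
tcp_rot: [180.0, -0.1, -10.1]
ft_force: [-3.8, -3.1, 8.5]
grip_width: 0.0002
gripper_force: 4.2
```

Scaled: -180 mm / 750 = -0.24, -155 mm / 750 = -0.2067.

Request:
move_arm --deltas '[[[0, 0, 0.0013], 0, 1], [[0, 0, 0.0013], 0, 1], [[-0.0067, 0, -0.0467], 0, 1], [[-0.02, 0, -0.1], 0, 1], [[-0.0267, 0, -0.1533], 0, 1], [[-0.0267, 0, -0.2067], 0, 1], [[-0.0267, 0, -0.24], 0, 1], [[-0.0267, 0, -0.24], 0, 1], [[-0.0267, 0, -0.24], 0, 1], [[-0.0267, 0, -0.24], 0, 1], [[-0.0267, 0, -0.24], 0, 1], [[-0.0267, 0, -0.24], 0, 1]]'

```text
time: 3.95
ee_pos: [0.4773, -0.0575, 0.256]
tcp_rot: [-180.0, 0.2, -10.0]
ft_force: [0.3, -0.3, -0.0]
grip_width: 0.0
gripper_force: 0.0
```

Request:
move_arm --deltas '[[[0, 0, 0], 0, 1], [[0, 0, 0], 0, 1], [[0, 0, 0], 0, 1], [[0, 0, 0], 0, 1], [[0, 0, 0], 0, 1], [[0, 0, 0], 0, 1], [[0, 0, 0], 0, 1], [[0, 0, 0], 0, 1], [[0, 0, 0], 0, 1], [[0, 0, 0], 0, 1], [[0, 0, 0], 0, 1], [[0, 0, 0], 0, 1]]'

```text
time: 4.95
ee_pos: [0.478, -0.0575, 0.2576]
tcp_rot: [-180.0, -0.0, -10.0]
ft_force: [0.1, -0.4, 0.8]
grip_width: 0.0004
gripper_force: 0.0
```

Request:
move_arm --deltas '[[[0, 0, 0], 0, 1], [[0, 0, 0], 0, 1], [[0, 0, 0], 0, 1], [[0, 0, 0], 0, 1], [[0, 0, 0], 0, 1], [[0, 0, 0], 0, 1], [[0, 0, 0], 0, 1], [[0, 0, 0], 0, 1], [[0, 0, 0], 0, 1], [[0, 0, 0], 0, 1], [[0, 0, 0], 0, 1], [[0, 0, 0], 0, 1]]'

```text
time: 5.95
ee_pos: [0.4781, -0.0576, 0.2576]
tcp_rot: [-180.0, -0.0, -10.0]
ft_force: [-0.1, 0.1, -1.0]
grip_width: 0.0005
gripper_force: 0.0
```

```bash
python3 see.py a2
```

```text
box mm tip [-66.1   0.6 235.6] [-1.7999e+02 -1.0000e-02 -1.0050e+01] [-0.1  0.1 -1. ] 5.95
```

View pics/a2.png

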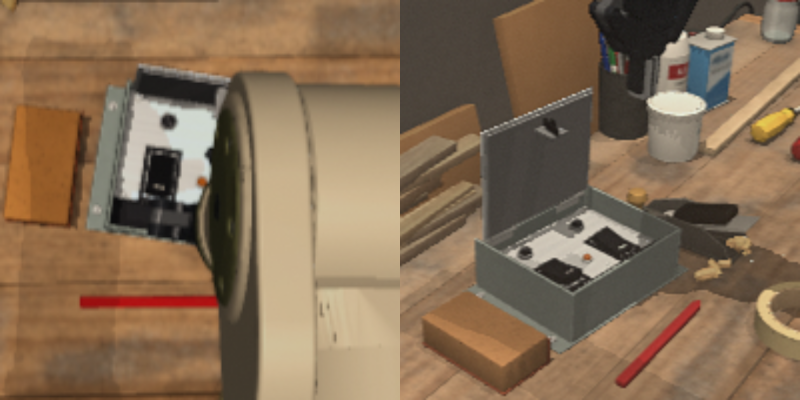

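The cover is upright and both rockers are visible, with the left one at about (161,172) in the left panel. I'll move above its near half.

Scaled: 178 mm / 750 = 0.2373, 175 mm / 750 = 0.2333.

Request:
move_arm --deltas '[[[0.0253, -0.0267, 0], 0, 1], [[0.0507, -0.052, 0], 0, 1], [[0.0507, -0.052, 0], 0, 1], [[0.0507, -0.052, 0.0533], 0, 1], [[0.0507, -0.052, 0.1067], 0, 1], [[0.0507, -0.052, 0.16], 0, 1], [[0.0507, -0.052, 0.2], 0, 1], [[0.0507, -0.052, 0.22], 0, 1], [[0.0507, -0.052, 0.2333], 0, 1], [[0.0507, -0.052, 0.2373], 0, 1], [[0.0507, -0.052, 0.2373], 0, 1], [[0.0507, -0.052, 0.2373], 0, 1]]'

```text
time: 7.05
ee_pos: [0.5232, -0.0258, 0.0808]
tcp_rot: [-180.0, -0.1, -10.1]
ft_force: [0.1, 1.0, 0.0]
grip_width: -0.0
gripper_force: 0.0
```

```bash
python3 see.py a3; python3 -c "
from h import *
T=pickle.load(open('top0.pkl','rb'));q=np.load('q.npy')
print((proj(T,world(q,np.array([-.012,.04,.042])))-[240,130])*400/170)"
```

```text
box mm tip [-27.2  39.8  58.8] [-1.7998e+02 -1.1000e-01 -1.0050e+01] [0.1 1.  0. ] 7.05
[[160.79691671 175.63592962]]
```

View pics/a3.png

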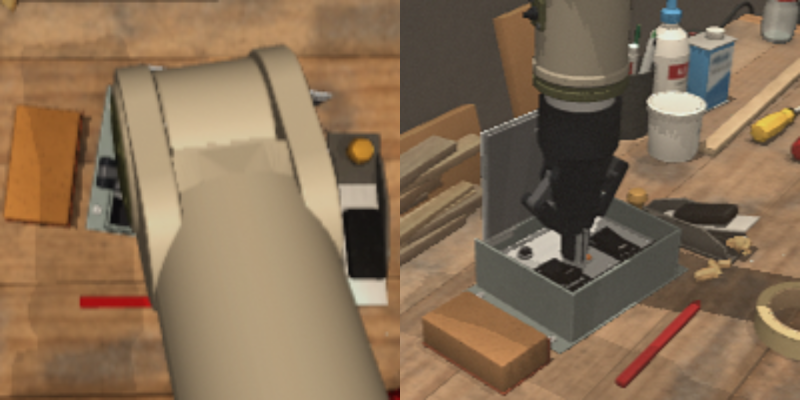

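The finger is inside the box above the near half of the left rocker, with nothing touching. I'll press down.

Scaled: 17 mm / 750 = 0.0227, 16 mm / 750 = 0.0213.

Request:
move_arm --deltas '[[[0, 0, 0.0067], 0, 1], [[0, 0, 0.012], 0, 1], [[0, 0, 0.016], 0, 1], [[0, 0, 0.0187], 0, 1], [[0, 0, 0.0213], 0, 1], [[0, 0, 0.0227], 0, 1], [[0, 0, 0.0227], 0, 1]]'

```text
time: 7.73
ee_pos: [0.5222, -0.0258, 0.0624]
tcp_rot: [-180.0, 0.0, -10.0]
ft_force: [-0.3, 0.4, 0.1]
grip_width: -0.0
gripper_force: 0.1
```

```bash
python3 see.py
```

```text
box mm tip [-28.2  39.6  40.4] [-1.800e+02  2.000e-02 -1.005e+01] [-0.3  0.4  0.1] 7.7333
```

Scaled: 2 mm / 750 = 0.0027, 1 mm / 750 = 0.0013.

Request:
move_arm --deltas '[[[0, 0, 0.0013], 0, 1], [[0, 0, 0.0027], 0, 1], [[0, 0, 0.0027], 0, 1]]'

```text
time: 7.98
ee_pos: [0.5224, -0.0258, 0.0618]
tcp_rot: [180.0, -0.0, -10.0]
ft_force: [-6.7, 0.5, 13.7]
grip_width: -0.0
gripper_force: 7.3
```

Request:
move_arm --deltas '[[[0, 0, -0.04], 0, 1], [[0, 0, -0.0933], 0, 1], [[0, 0, -0.1467], 0, 1], [[0, 0, -0.2], 0, 1], [[0, 0, -0.2533], 0, 1], [[0, 0, -0.256], 0, 1], [[0.04, 0.0133, -0.256], 0, 1], [[0.0827, 0.0267, -0.256], 0, 1], [[0.1267, 0.04, -0.256], 0, 1], [[0.1667, 0.0533, -0.256], 0, 1], [[0.1667, 0.0533, -0.256], 0, 1], [[0.1667, 0.0533, -0.256], 0, 1]]'

```text
time: 8.98
ee_pos: [0.639, -0.0881, 0.2505]
tcp_rot: [-180.0, 0.1, -10.1]
ft_force: [-0.5, 0.7, 0.1]
grip_width: 0.0004
gripper_force: 0.0
```

```bash
python3 see.py a4; python3 - <<'E'
import cv2
from workcell import *
f=cv2.cvtColor(capture("side")["frame"],cv2.COLOR_RGB2BGR)[100:240,200:360]
cv2.imwrite("pics/a4b.png",cv2.resize(f,None,fx=4.2,fy=4.2,interpolation=cv2.INTER_CUBIC))
E
```

```text
box mm tip [ 97.6  -1.4 228.5] [-1.7998e+02  1.3000e-01 -1.0150e+01] [-0.5  0.7  0.1] 8.9833
```

View pics/a4b.png

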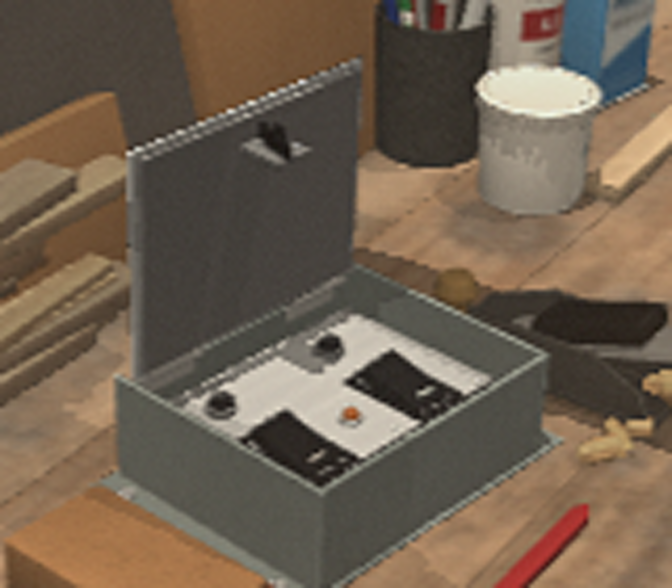

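In this crop both rockers tilt the same way, near halves down, with the bars at (320,455) and (425,390). The cover stands open. I'll work out the closing arc next.

```bash
python3 - <<'E'
import numpy as np
r=112
for th in np.linspace(88,0,37):
    t=np.radians(th);print(round(th,1),round(60-r*np.cos(t)+3*np.sin(t)+11-97.6),round(228.5-(59+r*np.sin(t)+3*np.cos(t))),end=" | ")
E
```

```text
88.0 -28 57 | 85.6 -32 58 | 83.1 -37 58 | 80.7 -42 58 | 78.2 -47 59 | 75.8 -51 60 | 73.3 -56 61 | 70.9 -60 63 | 68.4 -65 64 | 66.0 -69 66 | 63.6 -74 68 | 61.1 -78 70 | 58.7 -82 72 | 56.2 -86 75 | 53.8 -90 77 | 51.3 -94 80 | 48.9 -98 83 | 46.4 -102 86 | 44.0 -105 90 | 41.6 -108 93 | 39.1 -112 97 | 36.7 -115 100 | 34.2 -118 104 | 31.8 -120 108 | 29.3 -123 112 | 26.9 -125 116 | 24.4 -127 120 | 22.0 -129 125 | 19.6 -131 129 | 17.1 -133 134 | 14.7 -134 138 | 12.2 -135 143 | 9.8 -136 148 | 7.3 -137 152 | 4.9 -138 157 | 2.4 -138 162 | 0.0 -139 166 |
```

Request:
move_arm --deltas '[[[0, 0, 0.0267], 0, 1], [[0, 0, 0.0533], 0, 1], [[0, 0, 0.076], 0, 1], [[0, 0, 0.076], 0, 1], [[0, 0, 0.076], 0, 1]]'

```text
time: 9.55
ee_pos: [0.6375, -0.0864, 0.1958]
tcp_rot: [180.0, 0.1, -10.0]
ft_force: [0.4, -0.6, 0.9]
grip_width: 0.0001
gripper_force: 0.0
```

```bash
python3 see.py
```

```text
box mm tip [ 95.9   0.  173.8] [ 1.7999e+02  5.0000e-02 -1.0000e+01] [ 0.4 -0.6  0.9] 9.55
```

Scaled: -67 mm / 750 = -0.0893, -63 mm / 750 = -0.084.

Request:
move_arm --deltas '[[[-0.016, 0, 0], 0, 1], [[-0.0267, 0, 0], 0, 1], [[-0.0347, 0, 0], 0, 1], [[-0.04, 0, 0.0013], 0, 1], [[-0.0467, 0, 0.0013], 0, 1], [[-0.0533, 0, 0.0013], 0, 1], [[-0.06, 0, 0.0027], 0, 1], [[-0.0653, 0, 0.004], 0, 1], [[-0.072, 0, 0.0053], 0, 1], [[-0.0773, 0, 0.008], 0, 1], [[-0.084, 0, 0.0093], 0, 1], [[-0.0893, 0, 0.012], 0, 1]]'

```text
time: 10.55
ee_pos: [0.5719, -0.0753, 0.1863]
tcp_rot: [180.0, 0.0, -10.0]
ft_force: [0.9, -0.1, 1.6]
grip_width: 0.0002
gripper_force: 1.1
```

```bash
python3 see.py a5
```

```text
box mm tip [ 29.3  -0.5 164.3] [ 1.800e+02  1.000e-02 -1.005e+01] [ 0.9 -0.1  1.6] 10.55
```

View pics/a5.png

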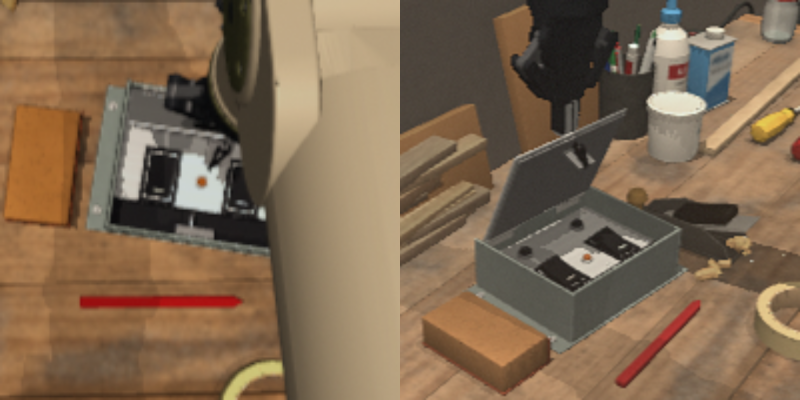

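The cover is about 25° over and the finger sits on its outer face near the free edge, so I carry on along the arc.

Scaled: -46 mm / 750 = -0.0613, -43 mm / 750 = -0.0573.

Request:
move_arm --deltas '[[[-0.0067, 0, 0.0027], 0, 1], [[-0.012, 0, 0.0053], 0, 1], [[-0.0173, 0, 0.008], 0, 1], [[-0.0227, 0, 0.012], 0, 1], [[-0.028, 0, 0.0147], 0, 1], [[-0.0333, 0, 0.0187], 0, 1], [[-0.0387, 0, 0.0227], 0, 1], [[-0.044, 0, 0.0267], 0, 1], [[-0.048, 0, 0.032], 0, 1], [[-0.052, 0, 0.036], 0, 1], [[-0.0573, 0, 0.0413], 0, 1], [[-0.0613, 0, 0.0453], 0, 1]]'

```text
time: 11.65
ee_pos: [0.5268, -0.0672, 0.1521]
tcp_rot: [-180.0, -0.0, -10.0]
ft_force: [3.3, -1.1, 0.1]
grip_width: -0.0004
gripper_force: 1.2
```

```bash
python3 see.py
```

```text
box mm tip [-16.4  -0.4 130.1] [-1.7999e+02 -1.0000e-02 -1.0040e+01] [ 3.3 -1.1  0.1] 11.65
```

Scaled: 52 mm / 750 = 0.0693, 48 mm / 750 = 0.064.

Request:
move_arm --deltas '[[[-0.004, 0, 0.0053], 0, 1], [[-0.0067, 0, 0.0107], 0, 1], [[-0.0107, 0, 0.016], 0, 1], [[-0.0133, 0, 0.0213], 0, 1], [[-0.016, 0, 0.0267], 0, 1], [[-0.0187, 0, 0.0333], 0, 1], [[-0.0213, 0, 0.0387], 0, 1], [[-0.024, 0, 0.0453], 0, 1], [[-0.0253, 0, 0.0507], 0, 1], [[-0.0267, 0, 0.0573], 0, 1], [[-0.028, 0, 0.064], 0, 1], [[-0.0293, 0, 0.0693], 0, 1]]'

```text
time: 12.65
ee_pos: [0.5052, -0.0633, 0.0999]
tcp_rot: [-180.0, 0.0, -10.0]
ft_force: [-0.7, 0.0, 3.3]
grip_width: -0.0
gripper_force: 1.7
```

```bash
python3 see.py
```

```text
box mm tip [-38.4  -0.4  77.9] [-1.7999e+02  3.0000e-02 -1.0040e+01] [-0.7  0.   3.3] 12.65
```

Scaled: 20 mm / 750 = 0.0267, 18 mm / 750 = 0.024.

Request:
move_arm --deltas '[[[-0.0013, 0, 0.0053], 0, 1], [[-0.0027, 0, 0.0107], 0, 1], [[-0.0027, 0, 0.016], 0, 1], [[-0.0027, 0, 0.02], 0, 1], [[-0.0027, 0, 0.024], 0, 1], [[-0.0027, 0, 0.0267], 0, 1], [[-0.0027, 0, 0.0267], 0, 1], [[-0.0027, 0, 0.0267], 0, 1]]'

```text
time: 13.32
ee_pos: [0.5035, -0.063, 0.0805]
tcp_rot: [-180.0, 0.0, -10.0]
ft_force: [0.8, 0.3, 2.6]
grip_width: 0.0003
gripper_force: 1.5
```

```bash
python3 see.py
```

```text
box mm tip [-40.2  -0.4  58.5] [-1.7999e+02  1.0000e-02 -1.0040e+01] [0.8 0.3 2.6] 13.3167
```

Scaled: 3 mm / 750 = 0.004, 2 mm / 750 = 0.0027.

Request:
move_arm --deltas '[[[0, 0, 0.0013], 0, 1], [[0, 0, 0.0027], 0, 1], [[0, 0, 0.004], 0, 1], [[0, 0, 0.004], 0, 1]]'

```text
time: 13.65
ee_pos: [0.5036, -0.063, 0.0785]
tcp_rot: [180.0, -0.0, -10.0]
ft_force: [-4.8, 1.1, 12.5]
grip_width: -0.0
gripper_force: 6.5
```

Scaled: -200 mm / 750 = -0.2667, -180 mm / 750 = -0.24.

Request:
move_arm --deltas '[[[0, 0, 0.0013], 0, 1], [[0, 0, 0.0013], 0, 1], [[0, 0, -0.0053], 0, 1], [[0, 0, -0.016], 0, 1], [[0, 0, -0.0533], 0, 1], [[0, 0, -0.1067], 0, 1], [[0, 0, -0.16], 0, 1], [[0, 0, -0.2], 0, 1], [[0, 0.0533, -0.24], 0, 1], [[0, 0.1067, -0.2667], 0, 1], [[0, 0.16, -0.2667], 0, 1], [[0, 0.2133, -0.2667], 0, 1]]'

```text
time: 14.65
ee_pos: [0.4768, -0.2151, 0.2798]
tcp_rot: [180.0, -0.2, -9.9]
ft_force: [1.2, -1.0, -0.8]
grip_width: -0.0001
gripper_force: 0.0
```

Scaled: 80 mm / 750 = 0.1067, 40 mm / 750 = 0.0533.

Request:
move_arm --deltas '[[[0, 0.0533, 0], 0, 1], [[0, 0.1067, 0], 0, 1], [[0, 0.1067, 0], 0, 1], [[0, 0.1067, 0], 0, 1], [[0, 0.1067, 0], 0, 1], [[0, 0.1067, 0], 0, 1], [[0, 0.1067, 0], 0, 1], [[0, 0.1067, 0], 0, 1], [[0, 0.1067, 0], 0, 1], [[0, 0.1067, 0], 0, 1], [[0, 0.1067, 0], 0, 1], [[0, 0.1067, 0], 0, 1]]'

```text
time: 15.65
ee_pos: [0.4629, -0.2925, 0.2775]
tcp_rot: [-180.0, -0.0, -10.0]
ft_force: [0.7, 0.2, 0.3]
grip_width: -0.0002
gripper_force: 0.0
```

```bash
python3 see.py a6
```

```text
box mm tip [ -40.2 -233.4  255.5] [-180.     -0.    -10.03] [0.7 0.2 0.3] 15.65
```

View pics/a6.png

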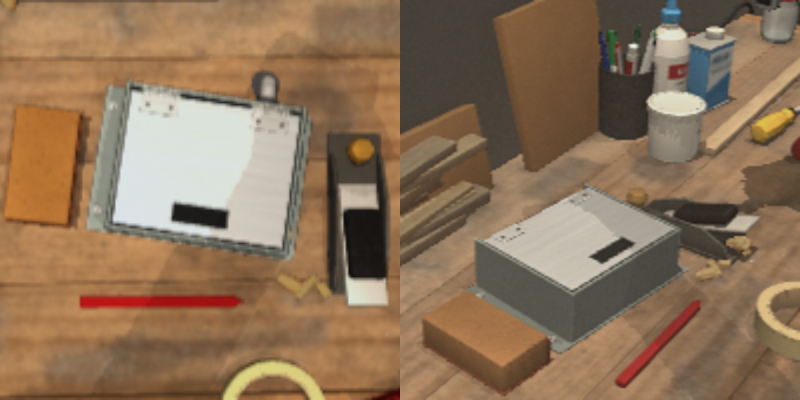

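The cover is flush and latched more than a second after release. The sanding block, plane and pencil have not moved, and the arm is clear.

```bash
python3 -c "from workcell import *;print(job_done())"
```

```text
the job is handed in; nothing more can be done
None
```

I switched the left rocker on with the right one left on and latched the cover flush again; the sanding block, plane and pencil stayed put, and I handed the job in at about 16 s (no verdict returned).

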